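# Nest the emptied parts pots by kind, odd one to the tray

## Task

Clear the emptied parts pots off this kitting desk: nest the loose shouldered round pot into the top of the stack of round ones and the loose oblong pot into the top of the oblong stack, each upright and fully home, and stand the straight-sided round pot, which nests with neither, upright in the free part of the odds tray. Set each pot down rather than dropping it, keep both stacks standing where they are, and leave everything else undisturbed.

Things in the scene. Friction and masses are not known exactly. Their poses are not given: they have to be found in the camera images.
- round_loose_mid (a point): Loose shouldered round pot, grey, about 90 g, 80 mm high: lower part 49 mm diameter up to a shoulder 38 mm above the foot, then a wider band flaring from 62 to 66 mm at the rim (grip there, across). Inside, 44 mm above the foot, a flat ledge 57 mm across (mouth 60 mm) bears the next pot's foot. Point: on the axis, half-way up, 40 mm above the foot; z up.
- round_top_mid (a point): Upper pot of the free-standing stack of two round pots, same kind as the loose one. Point: on its axis, 40 mm above its own foot (84 mm above the desk); its rim is 124 mm above the desk. A pot fully home in it has its own half-way point 44 mm above this one; side play about 4 mm.
- round_base_mid (a point): Bottom pot of the round stack, same kind, standing on the desk. Point: on its axis, 40 mm above the desk.
- oblong_loose_mid (a point): Loose oblong pot, grey, about 90 g, 80 mm high: lower part 100 x 48 mm up to a shoulder 38 mm above the foot, then a wider band flaring from 112 x 60 to 116 x 64 mm at the rim (grip there, across y). Inside, 44 mm up, a ledge 107 x 55 mm bears the next pot's foot. Point: centre, half-way up, 40 mm above the foot; x along its length, z up. A half turn makes no difference.
- oblong_top_mid (a point): Upper pot of the free-standing stack of two oblong pots, same kind as the loose one. Point: centre, 40 mm above its own foot (84 mm above the desk); rim 124 mm above the desk; x along its length. A pot fully home in it, lengths in line, has its own half-way point 44 mm above this one; side play about 3.5 mm.
- oblong_base_mid (a point): Bottom pot of the oblong stack, same kind, standing on the desk. Point: centre, 40 mm above the desk; x along its length.
- straight_pot_mid (a point): The odd pot: round, grey plastic, open top, about 90 g, straight-sided with no shoulder and no ledge, 66 mm in diameter all the way and 80 mm high, so it enters neither stack. Standing upright alone on the desk. Point: on its axis, half-way up (40 mm above its foot).
- tray: Odds tray: black open tray fixed to the desk, outside 200 mm (its x) x 250 mm (its y) x 32 mm high, walls 4 mm, floor top 4 mm above the desk. Origin: centre of its underside, z up.
- tray_free (a point): Centre of the free part of the tray's floor, on the floor's top (55 mm from the tray's centre towards its -y end). A pot standing there has its half-way point 40 mm above this one.
- square_tub_mid (a point): White rectangular tub, 85 x 60 x 45 mm, already standing in the +y half of the odds tray; leave it. Point: its centre.
- housing_a_mid (a point): Bystander: aluminium ball-screw nut housing, 66 x 104 x 97 mm, chamfered top, through bore; stands on the right of the desk. Point: 48 mm above the desk at its centre.
- housing_b_mid (a point): Bystander: a second such housing, beyond the stacks. Point: 48 mm above the desk at its centre.
- mug_mid (a point): Bystander: white mug, 82 mm diameter, 95 mm high, standing on the right. Point: on its axis, half-way up.
- tape: Bystander: roll of tape lying flat, 96 mm diameter, 24 mm high, beyond the stacks. Origin: centre of its underside.
- caliper: Bystander: caliper lying flat, 225 mm long (along its y), about 13 mm high, on the left beyond the tray. Origin: underside, mid-length.

How it is judged:
By the outcome, as a careful person would: the job done as asked, in the order asked, and still so for the second after the job is handed in, with the robot touching nothing.
It also fails if it takes over 69 s, if anything falls off the work surface, if the arm or the gripper's body presses on something with over 40 N, if the wrist force passes 120 N, or if a joint passes its speed limit or range.

## Robot

A 6-joint arm with a two-finger parallel gripper is mounted at the origin on the work surface. World frame = base frame: x ahead of the robot, y to its left, z up, the work surface at z = 0. Lengths are in mm, angles in rad, forces in N, time in s.
With the tool pointing down it reaches from about 275 to 1000 mm from the base axis. Payload 8.4 kg.
Tool frame: the origin (TCP) lies on the centre line of the jaws, within the pads' length; the fingertips stand r.tip_reach ahead of it and the grasp point (between the pads) lies 3 mm ahead of it (r.tip_reach is the distance from the TCP to the fingertips, in mm); z points along the fingers, y is the direction in which the jaws open and shut (so a half turn about z gives the same grasp; the last joint's range is limited). The gripper opens to 85 mm and grips with 20 to 120 N. Pads are 22 mm wide; open, the fingers measure 114 mm over their backs; the gripper's body (76 mm by 85 mm) begins 54 mm behind the grasp point. The pads swing forward as they close: fully open they stand 13 mm farther back than shut.
Start: joints at [-1.25, 0.353, 1.633, -0, 1.155, -0.002], TCP at [198.263, -592.722, 253.281] pointing down, gripper open.
Joint ranges: [-2.63, 2.63], [-0.92, 2.1], [0.06, 2.66], [-1.3, 4.44], [0, 2.69], [-3.02, 3.02]. Speed limits (rad/s): [2.22, 2.22, 2.79, 3.14, 3.14, 3.14].

## Interface

Orientations are given as [roll, pitch, yaw] about the fixed x, y, z axes, in that order (R = Rz(yaw) Ry(pitch) Rx(roll)).
In Python, from rig import sense, optics, r, nets gives the robot as it stands. The module is installed in compiled form; this text tells all that it offers.
- The arm moves only by the tool carry_out, never from a script. Its argument "increments" is a list that holds one entry, the list of rows, each a list of 6 numbers: the shift along the tool's x, y, z normalised to -1 to 1, where 1 is 40 cm, then the turn, a rotation vector about the tool's x, y, z normalised to -1 to 1, where 1 is 60 degrees. A call has 1 to 5 rows; each row is the pose to reach, as a shift and turn from the pose commanded when the call began, along the tool's axes at that moment; what a row does not reach only later rows make up. A row lasts 1/12 s, in which the tool goes at most 41.7 mm and 7.16 degrees, less where a joint would pass 70% of its speed; a pose out of reach is approached as far as the arm can. A call with a number of a shift or a turn outside -1 to 1 is refused whole. A call with a gripper value outside its range is refused whole. "hand" is the closure, from 0 (fully open) to 1 (shut), set as the call begins (left out, the last holds). The fingers move at their own pace and stop on an object; "squeeze" is the grip in N (left out, the last holds). Time passes only in rows, so rows that repeat a pose let the fingers close. It gives the time, the measured TCP pose, the force and the opening at its end, in the units of the state.
- sense(): the state, without advancing time (a new reading comes with each control period).
- optics.grab_frame(name): name is "side" or "top"; returns a dict with "img" (400x640x3 uint8, red, green, blue), "range_z" (400x640 float32, mm along the optical axis (not along the pixel's ray), 0 where there is no reading), "fov_y" (degrees; the focal length in pixels is half the picture's height over the tangent of half this angle, whatever the lens; pixels are square), "cx", "cy" (the principal point, pixels), "R" (3x3) and "t" (3): a world point X has camera coordinates R X + t. Camera axes: x right, y down, z forward; pixel columns grow to the right and rows downward; lengths in mm; the calibration is good to about 2 mm. A picture is of the moment at which its call begins.
- r.sign_off(): hands the job in, once; it reports no verdict.
Trained networks look in the newest picture that a camera, given by its name, has taken for a name from the list of things; names that differ only in an ending like _2 or _b are one class to them, and where a whole thing is asked for, a point or a joint stands for the part that bears it (a point fixed in the world has none). Each returns a list of dicts, best first, with "confidence" (0 to 1); they miss things now and then, are a little off and sometimes report something else, mostly with a low value. They report only what shows in the picture. A call takes as long as a camera call.
- nets.trace(target, camera): "mask" (400x640 bool, what is visible of it).
- nets.tip_of(target, camera): "point" ([x, y, z] in mm, in world coordinates, good to about 4 mm: a listed point, or the origin of a listed thing).
The state is a dict: "clock": time; "qpos": joint angles; "qvel": joint speeds; "joint_efforts": joint torques, N m; "eef_pos": TCP position; "tcp_rot": TCP orientation; "contact_force": force on the tool from outside, world axes, zero at the start; "wrist_torque": the same for the moment, N m; "opening": opening from 0.0 (shut) to 1.0 (fully open).
Only numpy, scipy, OpenCV 4.12 (cv2) and the standard library are available. Lean on these libraries where they do the work, as an engineer would, in place of code of your own. Each camera call takes 0.05 s, during which the arm holds its last target.

## Working session

There is one attempt and no reset: what is moved stays moved. The work goes in short steps, Python scripts to look and compute and a tool call to move; the robot and the scene stay as the last step left them, time stands still between calls to the robot, and variables do not carry over. Pictures are saved under pics/ and viewed, and the job is handed in when it is done.

Besides the shell and the picture viewer there is one more tool, called after "Call:" by a JSON object that holds its "name" and its "arguments", one argument or row to a line. carry_out: Moves the arm, as the interface text tells. Its arguments: {"type":"object","properties":{"increments":{"type":"array","items":{"type":"array","items":{"type":"array","items":{"type":"number","minimum":-1,"maximum":1}}}},"hand":{"type":"number"},"squeeze":{"type":"number"}},"required":["increments"]}

```bash
mkdir -p pics; ls; cat > h.py <<'E'
import numpy as np, cv2
from rig import sense, optics, r, nets
def K(f):
    fl=200/np.tan(np.radians(f['fov_y'])/2); return fl
def cloud(f):
    fl=K(f); z=f['range_z'].astype(float); v,u=np.mgrid[0:400,0:640]
    P=np.stack([(u-f['cx'])/fl*z,(v-f['cy'])/fl*z,z],-1)
    W=(P-np.array(f['t']))@np.array(f['R'])
    W[z<=0]=np.nan
    return W
E
python3 - <<'E'
from h import *
s=sense(); print({k:np.round(v,3).tolist() for k,v in s.items()}, r.tip_reach)
for c in ['top','side']:
    f=optics.grab_frame(c); cv2.imwrite(f'pics/{c}0.png',f['img'][:,:,::-1])
    print(c,f['fov_y'],f['cx'],f['cy'],np.round(f['R'],3).tolist(),np.round(f['t'],1))
    for n in ['round_loose_mid','round_top_mid','oblong_loose_mid','oblong_top_mid','straight_pot_mid','tray','tray_free','square_tub_mid','housing_a_mid','housing_b_mid','mug_mid','tape','caliper']:
        print(n,[(np.round(d['point'],0).tolist(),round(d['confidence'],2)) for d in nets.tip_of(n,c)][:3])
E
```

```text
pics
{'clock': 0.0, 'qpos': [-1.25, 0.354, 1.634, -0.0, 1.155, -0.002], 'qvel': [-0.001, 0.0, -0.001, -0.001, -0.0, -0.0], 'joint_efforts': [-0.001, -60.525, -34.207, 0.0, 0.009, 0.0], 'eef_pos': [198.106, -592.286, 252.527], 'tcp_rot': [-3.14, 0.0, 0.323], 'contact_force': [0.653, -0.032, -0.693], 'wrist_torque': [0.038, -0.033, -0.05], 'opening': 0.999} 22.0
top 57.09534794730152 314.7341741584737 196.05442389711234 [[0.017, -1.0, 0.015], [-0.997, -0.018, -0.075], [0.076, -0.014, -0.997]] [ -24.4  607.2 1197.8]
round_loose_mid [([464.0, 110.0, 41.0], 0.67)]
round_top_mid [([648.0, 79.0, 79.0], 0.83), ([664.0, 340.0, 1.0], 0.72), ([436.0, -67.0, 38.0], 0.22)]
oblong_loose_mid [([433.0, -67.0, 40.0], 0.71), ([650.0, -415.0, 48.0], 0.42)]
oblong_top_mid [([637.0, -160.0, 86.0], 0.9)]
straight_pot_mid [([439.0, -313.0, 40.0], 0.69), ([646.0, 77.0, 77.0], 0.35)]
tray [([462.0, 414.0, 2.0], 0.69), ([449.0, 361.0, 2.0], 0.58)]
tray_free [([634.0, -158.0, 88.0], 0.69)]
square_tub_mid [([464.0, 495.0, 31.0], 0.61), ([648.0, 77.0, 38.0], 0.48)]
housing_a_mid [([650.0, -415.0, 49.0], 0.75)]
h
[... 352 characters left out ...]
9], [0.134, 0.767, -0.627]] [-582.3  150.4 1113.6]
round_loose_mid [([470.0, 105.0, 38.0], 0.75)]
round_top_mid [([647.0, 80.0, 82.0], 0.63)]
oblong_loose_mid [([435.0, -65.0, 41.0], 0.92)]
oblong_top_mid [([635.0, -161.0, 82.0], 0.86)]
straight_pot_mid [([442.0, -311.0, 42.0], 0.97), ([788.0, -80.0, 1.0], 0.44)]
tray [([459.0, 418.0, -1.0], 0.69)]
tray_free [([452.0, 360.0, 1.0], 0.75), ([647.0, 80.0, 39.0], 0.73)]
square_tub_mid [([472.0, 490.0, 25.0], 0.82)]
housing_a_mid [([654.0, -417.0, 51.0], 0.55)]
housing_b_mid [([756.0, 207.0, 52.0], 0.83)]
mug_mid [([525.0, -472.0, 45.0], 0.63)]
tape [([787.0, -80.0, 4.0], 0.93), ([760.0, 208.0, 51.0], 0.32)]
caliper [([672.0, 340.0, -2.0], 0.77)]
```

View pics/top0.png

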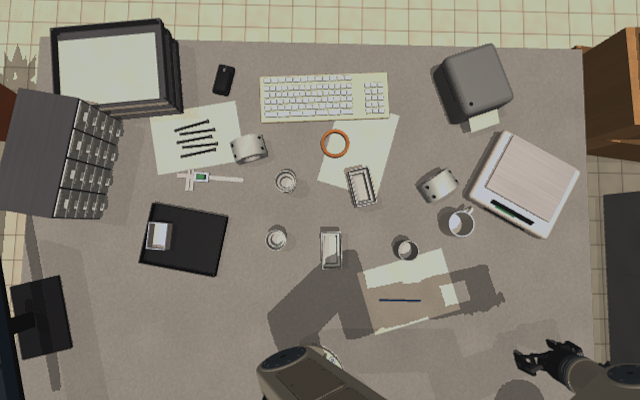

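View pics/side0.png

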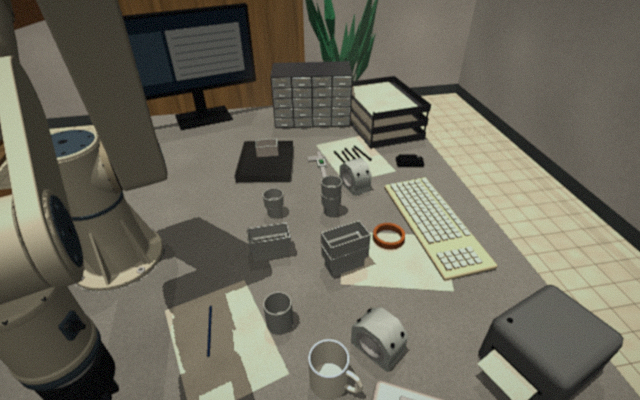

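The top view shows the loose round pot at (277,238), round stack (286,181), loose oblong (331,248), oblong stack (361,186), straight pot (405,249) and tray (184,240). This agrees with the networks. Next I'll refine the positions from depth.

```bash
cat > m.py <<'E'
from h import *
from scipy.optimize import least_squares
def rim(Ws,c,zr,rad=75,band=9):
    out=[]
    for W in Ws:
        P=W.reshape(-1,3); P=P[np.isfinite(P).all(1)]
        P=P[(np.hypot(*(P[:,:2]-c).T)<rad)&(abs(P[:,2]-zr)<band)]
        out.append(P)
    return out
def circ(P,R=None):
    p=P[:,:2]
    f=lambda x:np.hypot(*(p-x[:2]).T)-(x[2] if R is None else R)
    x0=list(p.mean(0))+([30] if R is None else [])
    return least_squares(f,x0,loss='soft_l1').x
def rect(P):
    (c,s,a)=cv2.minAreaRect(P[:,:2].astype(np.float32))
    if s[0]<s[1]: s=s[::-1]; a+=90
    return np.round(c,1),np.round(s,1),round((a+90)%180-90,1)
E
python3 - <<'E'
from m import *
Ws={c:cloud(optics.grab_frame(c)) for c in ['top','side']}
for n,c,z,rect_ in [('rl',(466,108),80,0),('rt',(648,79),124,0),('sp',(440,-312),80,0),('ol',(434,-66),80,1),('ot',(636,-160),124,1)]:
    for k,W in Ws.items():
        P,=rim([W],np.array(c),z)
        print(n,k,len(P),'zmax',np.round(np.percentile(P[:,2],[5,50,95]),1),'bbox',P.min(0).round(),P.max(0).round(), 'mid',((P.min(0)+P.max(0))/2).round(1), np.round(circ(P),1) if not rect_ else rect(P))
# tray
for k,W in Ws.items():
    P,=rim([W],np.array((461,416)),32,190,6); print('tray',k,len(P),rect(P))
    P,=rim([W],np.array((466,493)),45,60,5); print('tub',k,len(P),rect(P))
    P,=rim([W],np.array((450,360)),4,40,8); print('floor',k,len(P),np.median(P[:,2]))
    P,=rim([W],np.array((550,0)),0,40,15); print('desk',k,len(P),np.median(P[:,2]))
E
```

```text
rl top 71 zmax [74.3 79.7 83.4] bbox [432.  77.  72.] [494. 141.  85.] mid [462.9 109.2  78.3] [462.4 108.5  31.1]
rl side 122 zmax [71.4 77.1 81. ] bbox [431.  74.  71.] [495. 140.  83.] mid [463.1 107.4  77. ] [463.3 106.5  31. ]
rt top 75 zmax [117.7 123.3 126.5] bbox [613.  48. 117.] [675. 113. 128.] mid [644.4  80.5 122.9] [644.   79.8  30.9]
rt side 125 zmax [115.4 120.7 125. ] bbox [613.  45. 115.] [678. 112. 126.] mid [645.7  78.3 120.5] [645.7  78.   30.9]
sp top 87 zmax [74.2 78.8 82.7] bbox [ 404. -342.   71.] [ 467. -275.   85.] mid [ 435.2 -308.5   77.9] [ 435.5 -308.1   31.3]
sp side 219 zmax [71.8 77.9 81.2] bbox [ 405. -343.   71.] [ 470. -277.   83.] mid [ 437.8 -309.9   76.9] [ 437.5 -311.1   31.2]
ol top 136 zmax [74.  79.6 83.4] bbox [375. -99.  73.] [491. -35.  85.] mid [433.2 -66.9  78.6] (array([433.1, -67.1]), array([115.4,  63.2]), 0.9)
ol side 282 zmax [71.8 76.9 81.4] bbox [ 376. -104.   71.] [493. -34.  84.] mid [434.8 -69.   77.3] (array([435.3, -68.6]), array([116. ,  68.1]), 2.2)
ot top 147 zmax [117.8 123.1 126.9] bbox [ 572. -200.  115.] [ 696. -113.  130.] mid [ 633.7 -156.6  122.5] (array([ 632.4, -157. ]), array([115.8,  64.2]), 13.9)
ot side 327 zmax [115.5 120.9 124.6] bbox [ 572. -203.  115.] [ 698. -115.  126.] mid [ 635.  -158.6  120.3] (array([ 634.1, -158.4]), array([117.1,  68.5]), 14.2)
tray top 482 (array([456.7, 415.4]), array([252.5, 200.2]), 80.1)
tub top 119 (array([468.3, 493.1]), array([84.7, 63.4]), -4.8)
floor top 458 3.981636545978829
desk top 441 -0.23231876714855948
tray side 337 (array([457.2, 411.4]), array([259. , 200.5]), 80.3)
tub side 105 (array([468.6, 490.1]), array([83. , 67.1]), -7.4)
floor side 166 3.5629921716275144
desk side 358 -0.34542169014018803
```

```bash
cat > plan.py <<'E'
# usage: plan.py x y z yaw_deg step_mm ; prints normalised shift/turn from current measured pose
import sys
from h import *
from scipy.spatial.transform import Rotation as Ro
x,y,z,yw=map(float,sys.argv[1:5])
s=sense(); p=np.array(s['eef_pos']); R=Ro.from_euler('xyz',s['tcp_rot'])
Rt=Ro.from_euler('xyz',[np.pi,0,np.radians(yw)])
d=R.inv().apply(np.array([x,y,z])-p); w=(R.inv()*Rt).as_rotvec(degrees=True)
print('t',round(s['clock'],2),'pos',p.round(1),'rpy',np.degrees(s['tcp_rot']).round(2),'F',np.round(s['contact_force'],1),'open',round(s['opening'],3))
print('shift',(d/400).round(4),'turn',(w/60).round(4),'dist',round(np.linalg.norm(d)))
E
python3 plan.py 463 108 230 0
```

```text
t 1.5 pos [ 198.3 -592.7  253.3] rpy [-180.     -0.     18.49] F [-0.1  0.2 -0.5] open 0.998
shift [ 1.1833 -1.4514  0.0582] turn [-0.     -0.      0.3082] dist 749
```

Call:
{"name": "carry_out", "arguments": {
  "increments": [
    [[0.06,-0.075,0,0,0,0.06],[0.12,-0.15,0.01,0,0,0.12],[0.18,-0.22,0.02,0,0,0.18],[0.24,-0.295,0.03,0,0,0.24],[0.3,-0.37,0.04,0,0,0.308]]
  ],
  "hand": 0,
  "squeeze": 30
}}

```text
clock: 1.92
eef_pos: [265.4, -412.7, 237.1]
tcp_rot: [3.141, -0.0, -0.003]
contact_force: [1.2, -0.2, -0.1]
opening: 1.003
```

```bash
python3 plan.py 463 108 230 0
```

```text
t 1.92 pos [ 265.4 -412.7  237.1] rpy [ 1.7999e+02 -2.0000e-02 -1.9000e-01] F [ 1.2 -0.2 -0.1] open 1.003
shift [ 0.4898 -1.3035  0.0177] turn [ 0.0002 -0.0003 -0.0032] dist 557
```

Call:
{"name": "carry_out", "arguments": {
  "increments": [
    [[0.035,-0.094,0,0,0,0],[0.07,-0.188,0,0,0,0],[0.105,-0.282,0,0,0,0],[0.14,-0.376,0,0,0,0],[0.175,-0.47,0,0,0,0]]
  ]
}}

```text
clock: 2.33
eef_pos: [335.3, -224.6, 237.6]
tcp_rot: [3.141, -0.001, -0.0]
contact_force: [0.7, 0.5, 1.1]
opening: 0.999
```

Call:
{"name": "carry_out", "arguments": {
  "increments": [
    [[0.035,-0.094,0,0,0,0],[0.07,-0.188,0,0,0,0],[0.105,-0.282,0,0,0,0],[0.14,-0.376,0,0,0,0],[0.175,-0.47,0,0,0,0]]
  ]
}}

```text
clock: 2.75
eef_pos: [405.4, -36.3, 237.7]
tcp_rot: [3.141, -0.001, 0.0]
contact_force: [1.1, -0.7, 0.2]
opening: 0.999
```

```bash
python3 plan.py 463 107.5 180 0
```

```text
t 2.75 pos [405.4 -36.3 237.7] rpy [ 1.7999e+02 -7.0000e-02  1.0000e-02] F [ 1.1 -0.7  0.2] open 0.999
shift [ 0.144  -0.3594  0.1444] turn [ 0.0001 -0.0011  0.0002] dist 165
```

Call:
{"name": "carry_out", "arguments": {
  "increments": [
    [[0.03,-0.08,0.02,0,0,0],[0.065,-0.16,0.05,0,0,0],[0.1,-0.24,0.08,0,0,0],[0.13,-0.32,0.115,0,0,0],[0.144,-0.359,0.144,0,0,0]]
  ]
}}

```text
clock: 3.17
eef_pos: [464.0, 108.6, 179.3]
tcp_rot: [-3.141, -0.002, 0.002]
contact_force: [0.2, -0.2, 0.9]
opening: 0.997
```

```bash
python3 plan.py 463 107.5 68 0
```

```text
t 3.17 pos [464.  108.6 179.3] rpy [-1.7994e+02 -1.0000e-01  1.0000e-01] F [ 0.2 -0.2  0.9] open 0.997
shift [-0.003   0.0031  0.2781] turn [-0.001  -0.0016  0.0016] dist 111
```

Call:
{"name": "carry_out", "arguments": {
  "increments": [
    [[0,0,0.07,0,0,0],[0,0,0.14,0,0,0],[0,0,0.2,0,0,0],[0,0,0.25,0,0,0],[0,0,0.28,0,0,0]]
  ]
}}

```text
clock: 3.58
eef_pos: [461.6, 105.3, 65.7]
tcp_rot: [3.141, 0.002, 0.001]
contact_force: [-0.4, 0.1, 0.3]
opening: 1.001
```

Call:
{"name": "carry_out", "arguments": {
  "increments": [
    [[0,0,0,0,0,0],[0,0,0,0,0,0],[0,0,0,0,0,0],[0,0,0,0,0,0],[0,0,0,0,0,0]]
  ],
  "hand": 1,
  "squeeze": 30
}}

```text
clock: 4.0
eef_pos: [463.2, 105.5, 68.6]
tcp_rot: [-3.141, -0.002, 0.0]
contact_force: [1.2, 0.3, -0.4]
opening: 0.761
```

```bash
python3 plan.py 463 107.5 68 0; python3 - <<'E'
from h import *
for c in ['top','side']:
    f=optics.grab_frame(c); cv2.imwrite(f'pics/g1{c}.png',cv2.resize(f['img'][80:330,180:480,::-1],None,fx=2,fy=2))
E
```

```text
t 4.0 pos [463.2 105.5  68.6] rpy [-1.7998e+02 -1.0000e-01  1.0000e-02] F [ 1.2  0.3 -0.4] open 0.761
shift [-0.0006 -0.0051  0.0016] turn [-0.0004 -0.0017  0.0002] dist 2
```

View pics/g1side.png

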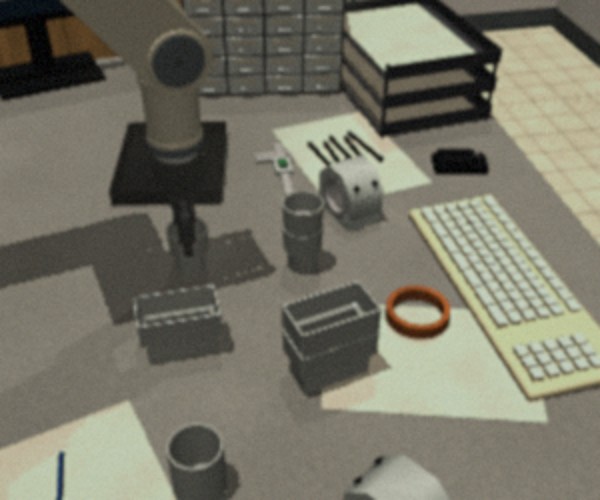

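```bash
python3 plan.py 463 107.5 215 0
```

```text
t 4.1 pos [463.  105.4  68.4] rpy [-1.7999e+02 -8.0000e-02  2.0000e-02] F [-0.9 -0.2 -0.2] open 0.767
shift [ 0.0005 -0.0053 -0.3665] turn [-0.0002 -0.0013  0.0003] dist 147
```

The side view shows the gripper over the loose round pot (188,240 in the crop), with the fingers on its band. Opening is 0.767, which is about 65 mm, so the pot is held. Lifting.

Call:
{"name": "carry_out", "arguments": {
  "increments": [
    [[0,0,-0.04,0,0,0],[0,0,-0.11,0,0,0],[0,0,-0.19,0,0,0],[0,0,-0.27,0,0,0],[0,0,-0.34,0,0,0]]
  ]
}}

```text
clock: 4.52
eef_pos: [462.6, 105.3, 205.9]
tcp_rot: [-3.141, -0.001, 0.0]
contact_force: [1.6, -1.5, -0.5]
opening: 0.766
```

Call:
{"name": "carry_out", "arguments": {
  "increments": [
    [[0,0,-0.02,0,0,0],[0.07,0.005,-0.03,0,0,0],[0.14,0.015,-0.03,0,0,0],[0.21,0.025,-0.03,0,0,0],[0.28,0.035,-0.03,0,0,0]]
  ]
}}

```text
clock: 4.93
eef_pos: [575.5, 91.1, 215.4]
tcp_rot: [3.142, 0.0, 0.0]
contact_force: [0.2, 0.4, -1.1]
opening: 0.762
```

```bash
python3 plan.py 645 78.5 215 0
```

```text
t 4.93 pos [575.5  91.1 215.4] rpy [1.8e+02 0.0e+00 3.0e-02] F [ 0.2  0.4 -1.1] open 0.762
shift [0.1739 0.0316 0.0009] turn [0.     0.0001 0.0004] dist 71
```

Call:
{"name": "carry_out", "arguments": {
  "increments": [
    [[0.06,0.01,0,0,0,0],[0.11,0.02,0,0,0,0],[0.15,0.028,0,0,0,0],[0.174,0.032,0,0,0,0],[0.174,0.032,0,0,0,0]]
  ]
}}

```text
clock: 5.35
eef_pos: [645.4, 78.2, 214.9]
tcp_rot: [3.141, -0.0, -0.0]
contact_force: [0.2, 0.6, -0.9]
opening: 0.762
```

```bash
python3 - <<'E'
from m import *
for c in ['top','side']:
    f=optics.grab_frame(c); W=cloud(f); cv2.imwrite(f'pics/g2{c}.png',cv2.resize(f['img'][80:330,180:480,::-1],None,fx=2,fy=2))
    for n in ['round_loose_mid','round_top_mid']:
        print(c,n,[(np.round(d['point'],1).tolist(),round(d['confidence'],2)) for d in nets.tip_of(n,c)][:3])
    for zc,b in [(218,9),(195,15),(165,14),(110,12)]:
        P,=rim([W],np.array([645,79]),zc,45,b)
        if len(P)>10:
            print(c,zc,len(P),P.min(0).round(),P.max(0).round())
            for R in (24.5,31.5,32.5): print(R,circ(P,R).round(1))
E
python3 plan.py 645 78.5 215 0
```

```text
top round_loose_mid [([649.8, 79.5, 190.9], 0.5)]
top round_top_mid [([644.2, 80.3, 79.9], 0.54), ([645.2, 80.1, 189.6], 0.28)]
top 218 13 [614.  53. 218.] [630.  86. 227.]
24.5 [639.1  76.4]
31.5 [646.1  79.4]
32.5 [647.1  79.8]
top 195 20 [615.  45. 187.] [634.  93. 207.]
24.5 [639.5  80.1]
31.5 [646.9  81.2]
32.5 [648.   81.5]
top 110 17 [614.  49. 104.] [637. 103. 122.]
24.5 [636.5  79.2]
31.5 [644.6  79.5]
32.5 [645.8  79.8]
side round_loose_mid [([646.0, 81.5, 184.7], 0.76)]
side round_top_mid [([647.9, 79.2, 82.1], 0.61)]
side 218 138 [612.  34. 209.] [676. 111. 227.]
24.5 [641.8  70.2]
31.5 [644.5  76. ]
32.5 [645.4  76. ]
side 195 147 [614.  35. 180.] [674. 112. 210.]
24.5 [642.8  72.4]
31.5 [645.3  78.9]
32.5 [645.9  79.8]
side 165 120 [620.  54. 151.] [666.  79. 179.]
24.5 [644.8  81. ]
31.5 [632.4  31.7]
32.5 [646.6  90. ]
side 110 216 [614.  44.  98.] [676. 110. 122.]
24.5 [644.5  74.5]
31.5 [645.5  77.9]
32.5 [645.7  78.3]
t 5.65 pos [643.3  78.8 215.8] rpy [-1.8e+02  2.0e-02  4.0e-02] F [-0.4 -0.4 -0.7] open 0.766
shift [0.0042 0.0008 0.0019] turn [-0.      0.0004  0.0006] dist 2
```

View pics/g2side.png

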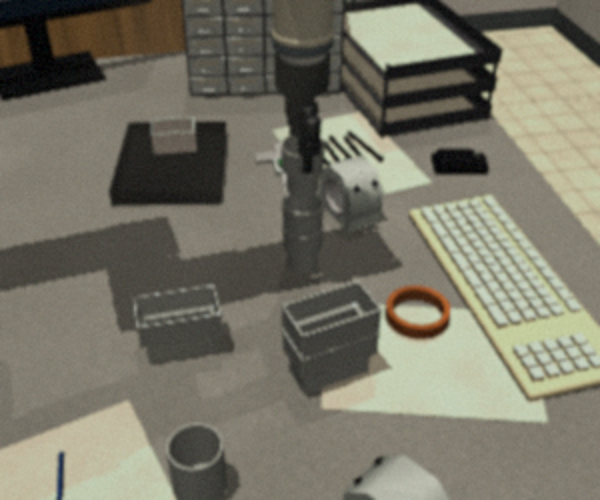

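The side view shows the held pot (300,165 in the crop) directly above the round stack (303,230), lined up within about 1–2 mm against a play of 4 mm. Lowering.

Call:
{"name": "carry_out", "arguments": {
  "increments": [
    [[0,0.002,0.04,0,0,0],[0,0.002,0.08,0,0,0],[0,0.002,0.1,0,0,0],[0,0.002,0.115,0,0,0],[0,0.002,0.125,0,0,0]]
  ]
}}

```text
clock: 6.07
eef_pos: [643.8, 77.9, 165.2]
tcp_rot: [3.142, 0.001, 0.0]
contact_force: [-0.0, 0.2, -1.4]
opening: 0.764
```

```bash
python3 plan.py 645 78 156.5 0
```

```text
t 6.07 pos [643.8  77.9 165.2] rpy [1.8e+02 4.0e-02 3.0e-02] F [-0.   0.2 -1.4] open 0.764
shift [ 0.0031 -0.0002  0.0218] turn [0.     0.0006 0.0004] dist 9
```

Call:
{"name": "carry_out", "arguments": {
  "increments": [
    [[0,0,0.008,0,0,0],[0,0,0.013,0,0,0],[0,0,0.018,0,0,0],[0,0,0.02,0,0,0],[0,0,0.02,0,0,0]]
  ]
}}

```text
clock: 6.48
eef_pos: [644.3, 77.8, 157.8]
tcp_rot: [-3.142, -0.0, 0.0]
contact_force: [-0.7, 0.5, -0.5]
opening: 0.763
```

```bash
python3 plan.py 645 78 156.5 0
```

```text
t 6.48 pos [644.3  77.8 157.8] rpy [-1.8e+02 -1.0e-02  2.0e-02] F [-0.7  0.5 -0.5] open 0.763
shift [ 0.0018 -0.0004  0.0033] turn [-0.     -0.0002  0.0003] dist 2
```

Call:
{"name": "carry_out", "arguments": {
  "increments": [
    [[0,0,0.002,0,0,0],[0,0,0.004,0,0,0],[0,0,0.005,0,0,0],[0,0,0.005,0,0,0]]
  ]
}}

```text
clock: 6.82
eef_pos: [644.2, 77.8, 155.7]
tcp_rot: [-3.142, -0.0, 0.0]
contact_force: [-0.4, 0.2, -0.1]
opening: 0.764
```

Call:
{"name": "carry_out", "arguments": {
  "increments": [
    [[0,0,0.002,0,0,0],[0,0,0.004,0,0,0],[0,0,0.004,0,0,0],[0,0,0.004,0,0,0]]
  ]
}}

```text
clock: 7.15
eef_pos: [645.0, 77.8, 155.4]
tcp_rot: [3.142, -0.002, 0.0]
contact_force: [-2.0, -0.4, 7.5]
opening: 0.76
```

Call:
{"name": "carry_out", "arguments": {
  "increments": [
    [[0,0,-0.002,0,0,0],[0,0,-0.002,0,0,0]]
  ]
}}

```text
clock: 7.32
eef_pos: [644.6, 77.8, 155.5]
tcp_rot: [-3.142, -0.001, 0.0]
contact_force: [0.0, -0.6, 4.2]
opening: 0.765
```

Call:
{"name": "carry_out", "arguments": {
  "increments": [
    [[0,0,0,0,0,0],[0,0,0,0,0,0],[0,0,0,0,0,0],[0,0,0,0,0,0],[0,0,0,0,0,0]]
  ],
  "hand": 0
}}

```text
clock: 7.73
eef_pos: [644.1, 77.8, 154.7]
tcp_rot: [3.142, 0.0, 0.0]
contact_force: [-0.3, 0.5, -0.2]
opening: 1.001
```

Call:
{"name": "carry_out", "arguments": {
  "increments": [
    [[0,0,-0.02,0,0,0],[0,0,-0.06,0,0,0],[0,0,-0.12,0,0,0],[0,0,-0.2,0,0,0],[0,0,-0.25,0,0,0]]
  ]
}}

```text
clock: 8.15
eef_pos: [644.9, 77.9, 258.2]
tcp_rot: [-3.141, -0.002, 0.0]
contact_force: [1.4, -0.7, 0.8]
opening: 0.999
```

```bash
python3 - <<'E'
from m import *
f=optics.grab_frame('side'); W=cloud(f); cv2.imwrite(f'pics/g3side.png',cv2.resize(f['img'][80:330,180:480,::-1],None,fx=2,fy=2))
for zc,b in [(168,9),(145,10),(110,12)]:
    P,=rim([W],np.array([645,79]),zc,45,b)
    print(zc,len(P),np.percentile(P[:,2],95),circ(P,32).round(1))
E
python3 plan.py 434 -68 220 0
```

```text
168 129 168.60536459425887 [646.3  79. ]
145 195 154.09284021156162 [645.7  79.4]
110 131 120.57533460036575 [645.8  79.9]
t 8.2 pos [646.6  78.1 262.1] rpy [-1.7995e+02 -4.4000e-01  2.0000e-02] F [ 1.5 -0.   3.3] open 1.0
shift [-0.5324  0.3652  0.1007] turn [-0.0009 -0.0074  0.0003] dist 261
```

View pics/g3side.png

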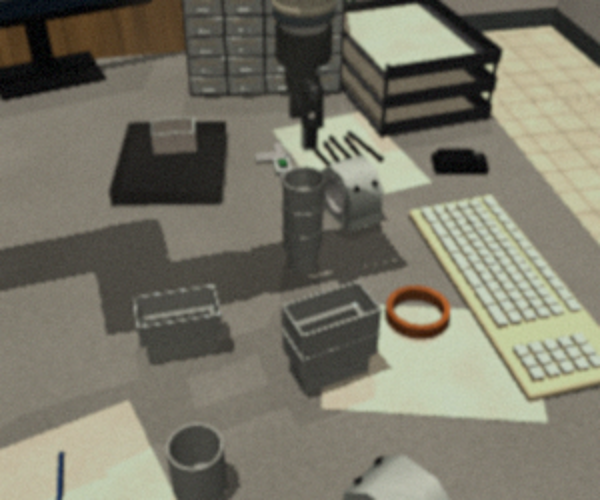

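The side view shows three round pots nested and upright at (303,220). The measured rim is about 168 mm, which matches 88+80, so the pot is home. Now the oblong pot.

Call:
{"name": "carry_out", "arguments": {
  "increments": [
    [[-0.07,0.05,0,0,0,0],[-0.15,0.1,0,0,0,0],[-0.23,0.155,0,0,0,0],[-0.31,0.21,0,0,0,0],[-0.39,0.265,0.03,0,0,-0.02]]
  ]
}}

```text
clock: 8.62
eef_pos: [487.9, -28.9, 244.8]
tcp_rot: [3.141, -0.004, 0.021]
contact_force: [0.1, -0.7, 1.3]
opening: 0.997
```

```bash
python3 plan.py 434 -68 140 1.2
```

```text
t 8.62 pos [487.9 -28.9 244.8] rpy [179.98  -0.22   1.23] F [ 0.1 -0.7  1.3] open 0.997
shift [-0.1378  0.0946  0.2615] turn [ 0.0004 -0.0037  0.0005] dist 124
```

Call:
{"name": "carry_out", "arguments": {
  "increments": [
    [[-0.05,0.035,0.04,0,0,0],[-0.09,0.065,0.1,0,0,0],[-0.12,0.085,0.17,0,0,0],[-0.137,0.095,0.24,0,0,0],[-0.137,0.095,0.262,0,0,0]]
  ]
}}

```text
clock: 9.03
eef_pos: [430.9, -67.7, 135.6]
tcp_rot: [-3.141, 0.005, 0.02]
contact_force: [-2.1, 0.2, -1.0]
opening: 0.998
```

Call:
{"name": "carry_out", "arguments": {
  "increments": [
    [[0,0,0,0,0,0]]
  ]
}}

```text
clock: 9.12
eef_pos: [433.0, -67.3, 136.8]
tcp_rot: [-3.141, 0.003, 0.02]
contact_force: [0.3, 0.3, 0.6]
opening: 0.998
```

```bash
python3 plan.py 434 -68 68 1.2
```

```text
t 9.12 pos [433.  -67.3 136.8] rpy [-179.96    0.2     1.16] F [0.3 0.3 0.6] open 0.998
shift [0.0031 0.0019 0.1719] turn [-0.0007  0.0033 -0.0006] dist 69
```

Call:
{"name": "carry_out", "arguments": {
  "increments": [
    [[0.002,0.001,0.05,0,0,0],[0.002,0.001,0.1,0,0,0],[0.002,0.001,0.14,0,0,0],[0.002,0.001,0.165,0,0,0],[0.002,0.001,0.173,0,0,0]]
  ]
}}

```text
clock: 9.53
eef_pos: [435.9, -67.5, 68.7]
tcp_rot: [-3.142, 0.0, 0.022]
contact_force: [0.5, -0.5, -0.4]
opening: 1.0
```

Call:
{"name": "carry_out", "arguments": {
  "increments": [
    [[0,0,0,0,0,0],[0,0,0,0,0,0],[0,0,0,0,0,0],[0,0,0,0,0,0],[0,0,0,0,0,0]]
  ],
  "hand": 1,
  "squeeze": 35
}}

```text
clock: 9.95
eef_pos: [436.0, -67.9, 70.0]
tcp_rot: [3.141, -0.002, 0.021]
contact_force: [-0.8, 0.5, 7.8]
opening: 0.737
```

```bash
python3 plan.py 434 -68 68 1.2
```

```text
t 9.95 pos [436.  -67.9  70. ] rpy [ 1.7998e+02 -1.2000e-01  1.2200e+00] F [-0.8  0.5  7.8] open 0.737
shift [-0.0051  0.0002  0.005 ] turn [ 0.0003 -0.002   0.0003] dist 3
```

Call:
{"name": "carry_out", "arguments": {
  "increments": [
    [[0,0,-0.03,0,0,0],[0,0,-0.1,0,0,0],[0,0,-0.18,0,0,0],[0,0,-0.26,0,0,0],[0,0,-0.34,0,0,0]]
  ]
}}

```text
clock: 10.37
eef_pos: [434.7, -67.7, 206.9]
tcp_rot: [3.142, -0.0, 0.021]
contact_force: [0.8, -0.4, -1.0]
opening: 0.736
```

```bash
python3 plan.py 635 -158 218 14.1
```

```text
t 10.37 pos [434.7 -67.7 206.9] rpy [ 1.80e+02 -2.00e-02  1.21e+00] F [ 0.8 -0.4 -1. ] open 0.736
shift [ 0.4958  0.2362 -0.0276] turn [ 1.000e-04 -3.000e-04 -2.149e-01] dist 220
```

Call:
{"name": "carry_out", "arguments": {
  "increments": [
    [[0.03,0.015,-0.015,0,0,-0.02],[0.09,0.045,-0.028,0,0,-0.05],[0.16,0.08,-0.028,0,0,-0.09],[0.23,0.11,-0.028,0,0,-0.13],[0.3,0.143,-0.028,0,0,-0.17]]
  ]
}}

```text
clock: 10.78
eef_pos: [557.5, -122.9, 217.1]
tcp_rot: [3.141, -0.001, 0.201]
contact_force: [0.1, 0.3, -0.9]
opening: 0.737
```

```bash
python3 plan.py 635 -158 218 14.1
```

```text
t 10.78 pos [ 557.5 -122.9  217.1] rpy [ 1.7997e+02 -7.0000e-02  1.1530e+01] F [ 0.1  0.3 -0.9] open 0.737
shift [ 0.1723  0.1246 -0.002 ] turn [ 0.0005 -0.0012 -0.0429] dist 85
```

Call:
{"name": "carry_out", "arguments": {
  "increments": [
    [[0.055,0.04,0,0,0,-0.02],[0.105,0.075,0,0,0,-0.035],[0.15,0.108,0,0,0,-0.043],[0.172,0.124,0,0,0,-0.043],[0.172,0.124,0,0,0,-0.043]]
  ]
}}

```text
clock: 11.2
eef_pos: [635.0, -158.2, 216.2]
tcp_rot: [3.141, -0.001, 0.243]
contact_force: [-0.1, 0.4, -0.9]
opening: 0.738
```

Call:
{"name": "carry_out", "arguments": {
  "increments": [
    [[0,0,0,0,0,0],[0,0,0,0,0,0]]
  ]
}}

```text
clock: 11.37
eef_pos: [632.2, -156.9, 216.0]
tcp_rot: [-3.141, 0.001, 0.244]
contact_force: [0.3, 0.2, -1.5]
opening: 0.741
```

```bash
cat > ob.py <<'E'
from m import *
import sys
for c in ['top','side']:
    f=optics.grab_frame(c); W=cloud(f); cv2.imwrite(f'pics/{sys.argv[1]}{c}.png',cv2.resize(f['img'][80:330,180:480,::-1],None,fx=2,fy=2))
    for n in ['oblong_loose_mid','oblong_top_mid']:
        print(c,n,[(np.round(d['point'],1).tolist(),round(d['confidence'],2)) for d in nets.tip_of(n,c)][:3])
    for zc,b in [(226,8),(205,12),(165,14),(118,9),(20,12)]:
        P,=rim([W],np.array([634,-158]),zc,68,b)
        if len(P)>10:
            print(c,zc,len(P),rect(P),'pct95z',np.percentile(P[:,2],95).round(1))
            # visible front-face line (low-y side)
            a=np.radians(14.1); e=np.array([np.cos(a),np.sin(a)]);n=np.array([-np.sin(a),np.cos(a)])
            q=P[:,:2]-[634,-158]; print('   along',np.percentile(q@e,[1,99]).round(1),'across',np.percentile(q@n,[2,10,50,98]).round(1))
E
python3 ob.py g4; python3 plan.py 635 -158 218 14.1
```

```text
top oblong_loose_mid [([629.9, -156.6, 184.3], 0.68), ([665.3, 340.5, 2.1], 0.64)]
top oblong_top_mid [([639.0, -159.1, 86.5], 0.51)]
top 226 59 (array([ 629.6, -154.6]), array([123.1,  51.8]), 24.6) pct95z 228.1
   along [-61.   54.1] across [-29.1 -27.4   5.6  35.1]
top 205 38 (array([ 629.1, -152.8]), array([120.4,  37.8]), 34.8) pct95z 215.3
   along [-57.1  51. ] across [-26.6 -26.3 -11.7  34.8]
top 165 20 (array([ 599. , -179.8]), array([18. , 11.2]), 14.3) pct95z 178.0
   along [-48.2 -30.8] across [-18.2 -18.1 -17.3  -7.5]
top 118 17 (array([ 666.4, -117.4]), array([32. ,  6.9]), 5.1) pct95z 126.1
   along [25.2 56.9] across [26.  27.5 31.7 32.8]
side oblong_loose_mid [([629.4, -159.9, 185.8], 0.67)]
side oblong_top_mid [([633.5, -159.2, 83.0], 0.57)]
side 226 308 (array([ 632.2, -159. ]), array([116.5,  91. ]), 14.6) pct95z 230.4
   along [-60.2  55.4] across [-44.2 -36.4 -10.9  34.7]
side 205 536 (array([ 632.8, -164.3]), array([115. ,  77.1]), 14.6) pct95z 215.7
   along [-59.6  53.7] across [-41.4 -31.2 -26.5  31.6]
side 165 338 (array([ 631.9, -159. ]), array([101.6,  51. ]), 13.8) pct95z 176.3
   along [-52.5  47.1] across [-24.7 -23.8 -22.1  21.9]
side 118 292 (array([ 634.8, -160.1]), array([117.1,  64.6]), 12.5) pct95z 124.7
   along [-58.   57.2] across [-33.4 -32.7 -30.3  29.8]
side 20 212 (array([ 630.3, -178.9]), array([110.9,  45. ]), -11.2) pct95z 29.6
   along [-50.2  48.9] across [-26.  -25.3 -23.7  17.8]
t 11.67 pos [ 633.1 -157.2  216.4] rpy [ 1.8e+02 -1.0e-02  1.4e+01] F [-0.5 -0.5 -0.6] open 0.739
shift [ 0.004   0.0031 -0.0041] turn [ 0.     -0.0001 -0.0016] dist 3
```

View pics/g4side.png

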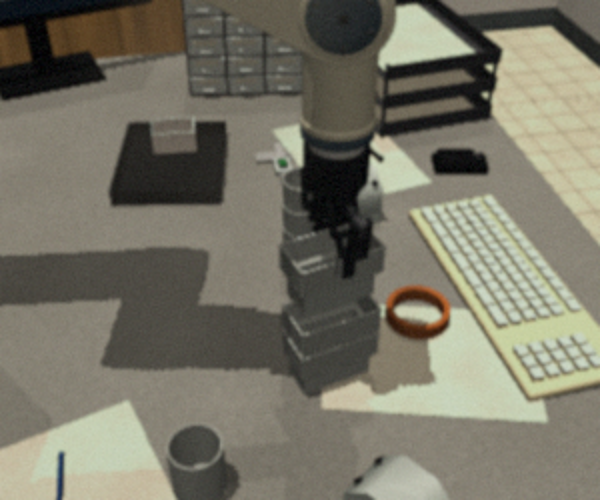

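In the side view the held oblong pot (335,270 in the crop) is above its stack (335,340) and parallel to it, about 2 mm short along its length. I'll correct that while lowering.

Call:
{"name": "carry_out", "arguments": {
  "increments": [
    [[0.003,0.001,0.01,0,0,0],[0.006,0.002,0.03,0,0,0],[0.006,0.002,0.045,0,0,0],[0.006,0.002,0.047,0,0,0],[0.006,0.002,0.047,0,0,0]]
  ]
}}

```text
clock: 12.08
eef_pos: [635.4, -157.5, 196.1]
tcp_rot: [-3.141, 0.002, 0.244]
contact_force: [0.8, -0.1, -1.1]
opening: 0.733
```

```bash
python3 ob.py g5 | grep -A9 side; python3 plan.py 635 -158 158 14.1
```

```text
side oblong_loose_mid [([636.5, -157.8, 165.9], 0.55), ([646.1, 77.0, 39.6], 0.53), ([651.6, -419.9, 48.3], 0.28)]
side oblong_top_mid [([634.1, -161.9, 83.8], 0.88), ([647.3, 77.4, 40.4], 0.65), ([648.8, 78.3, 81.9], 0.17)]
side 226 84 (array([ 633.9, -162.3]), array([123. ,  24.6]), -74.4) pct95z 233.9
   along [-12.1  12.5] across [-64.  -61.7  31.   54.1]
side 205 446 (array([ 636.2, -161.3]), array([117.3,  85.9]), 15.6) pct95z 212.1
   along [-56.9  58.8] across [-45.3 -38.6 -17.5  32.6]
side 165 430 (array([ 635.6, -158.6]), array([117.2,  63. ]), 15.4) pct95z 177.9
   along [-55.7  55.2] across [-31.9 -30.7 -22.8  28.9]
side 118 268 (array([ 634.2, -159.6]), array([115.9,  64.9]), 14.1) pct95z 125.1
   along [-58.   57.2] across [-33.4 -32.7 -30.8  29.1]
side 20 215 (array([ 630.4, -178.6]), array([110.8,  45.1]), -10.8) pct95z 29.3
   along [-50.7  48.5] across [-26.2 -25.3 -23.7  17.9]
t 12.38 pos [ 636.2 -157.6  197.6] rpy [ 1.7999e+02 -2.0000e-02  1.4000e+01] F [-0.7 -1.4 -1.8] open 0.737
shift [-0.0031  0.0001  0.0989] turn [ 0.0002 -0.0004 -0.0017] dist 40
```

Call:
{"name": "carry_out", "arguments": {
  "increments": [
    [[-0.002,0.001,0.02,0,0,0],[-0.002,0.001,0.04,0,0,0],[-0.002,0.001,0.055,0,0,0],[-0.002,0.001,0.065,0,0,0],[-0.002,0.001,0.07,0,0,0]]
  ]
}}

```text
clock: 12.8
eef_pos: [634.8, -158.1, 168.0]
tcp_rot: [-3.141, 0.001, 0.244]
contact_force: [0.3, 0.7, -1.0]
opening: 0.735
```

```bash
python3 plan.py 635 -158 158 14.1
```

```text
t 12.8 pos [ 634.8 -158.1  168. ] rpy [-1.7995e+02  8.0000e-02  1.3990e+01] F [ 0.3  0.7 -1. ] open 0.735
shift [0.0006 0.     0.0249] turn [-0.0008  0.0014 -0.0018] dist 10
```

Call:
{"name": "carry_out", "arguments": {
  "increments": [
    [[0,0,0.008,0,0,0],[0,0,0.013,0,0,0],[0,0,0.018,0,0,0],[0,0,0.021,0,0,0],[0,0,0.021,0,0,0]]
  ]
}}

```text
clock: 13.22
eef_pos: [635.2, -158.2, 160.7]
tcp_rot: [-3.141, 0.0, 0.244]
contact_force: [0.3, -0.2, -1.2]
opening: 0.74
```

Call:
{"name": "carry_out", "arguments": {
  "increments": [
    [[0,0,0.002,0,0,0],[0,0,0.004,0,0,0],[0,0,0.004,0,0,0]]
  ]
}}

```text
clock: 13.47
eef_pos: [635.3, -158.2, 159.3]
tcp_rot: [3.142, -0.0, 0.244]
contact_force: [0.1, -0.6, -0.9]
opening: 0.737
```

Call:
{"name": "carry_out", "arguments": {
  "increments": [
    [[0,0,0.002,0,0,0],[0,0,0.004,0,0,0],[0,0,0.004,0,0,0]]
  ]
}}

```text
clock: 13.72
eef_pos: [635.4, -158.3, 158.1]
tcp_rot: [3.141, -0.0, 0.244]
contact_force: [-0.4, 0.2, 2.9]
opening: 0.735
```

Call:
{"name": "carry_out", "arguments": {
  "increments": [
    [[0,0,0.002,0,0,0],[0,0,0.003,0,0,0],[0,0,0.003,0,0,0]]
  ]
}}

```text
clock: 13.97
eef_pos: [635.7, -158.3, 158.1]
tcp_rot: [3.141, -0.001, 0.244]
contact_force: [-5.1, 1.3, 12.4]
opening: 0.739
```

Call:
{"name": "carry_out", "arguments": {
  "increments": [
    [[0,0,-0.003,0,0,0],[0,0,-0.003,0,0,0]]
  ]
}}

```text
clock: 14.13
eef_pos: [635.5, -158.2, 158.1]
tcp_rot: [3.141, -0.001, 0.244]
contact_force: [0.3, -0.4, 7.3]
opening: 0.739
```

Call:
{"name": "carry_out", "arguments": {
  "increments": [
    [[0,0,0,0,0,0],[0,0,0,0,0,0],[0,0,0,0,0,0],[0,0,0,0,0,0],[0,0,0,0,0,0]]
  ],
  "hand": 0
}}

```text
clock: 14.55
eef_pos: [635.3, -158.2, 157.5]
tcp_rot: [-3.142, 0.0, 0.244]
contact_force: [0.1, 0.3, -0.5]
opening: 1.002
```

Call:
{"name": "carry_out", "arguments": {
  "increments": [
    [[0,0,-0.02,0,0,0],[0,0,-0.06,0,0,0],[0,0,-0.12,0,0,0],[0,0,-0.19,0,0,0],[0,0,-0.22,0,0,0]]
  ]
}}

```text
clock: 14.97
eef_pos: [636.7, -158.5, 249.8]
tcp_rot: [3.139, -0.004, 0.244]
contact_force: [0.9, -0.5, -0.1]
opening: 1.001
```

```bash
python3 - <<'E'
from m import *
f=optics.grab_frame('side'); W=cloud(f); cv2.imwrite(f'pics/g6side.png',cv2.resize(f['img'][80:330,180:480,::-1],None,fx=2,fy=2))
for zc,b in [(166,6),(145,8),(115,8),(20,12)]:
    P,=rim([W],np.array([634,-158]),zc,68,b)
    print(zc,len(P),np.percentile(P[:,2],95),rect(P))
P,=rim([W],np.array([634,-158]),165,68,10)
a=np.radians(14.1); e=np.array([np.cos(a),np.sin(a)]); n=np.array([-e[1],e[0]])
A=np.c_[(P[:,:2]-[634,-158])@e,(P[:,:2]-[634,-158])@n]
for s in (-1,1):
  m=s*A[:,0]>35; print('rim end',s,np.percentile(P[m,2],[50,90]))
E
python3 plan.py 436.5 -310 230 0
```

```text
166 305 168.99265588011124 (array([ 634.6, -159.5]), array([116.9,  67.5]), 15.2)
145 407 152.3675907426896 (array([ 634.8, -159.6]), array([114.7,  65.3]), 13.9)
115 293 122.25347706745426 (array([ 634.5, -160.7]), array([116.4,  62.7]), 14.8)
20 211 30.0817794496909 (array([ 630.4, -179.1]), array([111. ,  45.4]), -10.9)
rim end -1 [163.35604042 167.91414608]
rim end 1 [162.61694063 167.93026019]
t 15.02 pos [ 637.4 -158.7  251.1] rpy [179.81  -0.35  13.99] F [ 0.8 -0.1  2.1] open 0.998
shift [-0.5792  0.2453  0.0501] turn [ 0.0024 -0.0062  0.2332] dist 252
```

View pics/g6side.png

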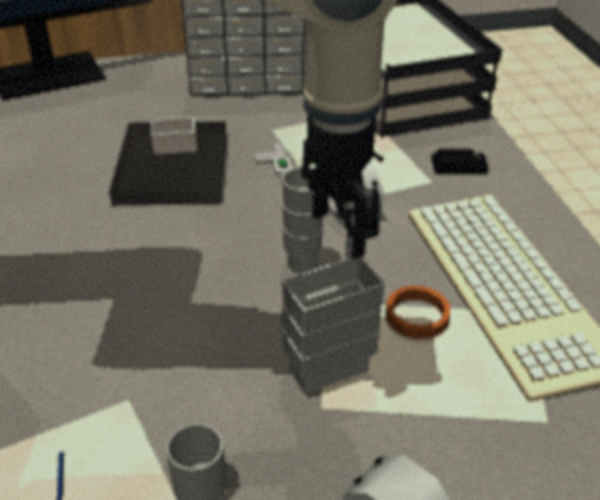

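The side view shows the oblong stack three high at (333,325), level end to end with its rim at 168 mm, so it is home. Next the straight pot.

Call:
{"name": "carry_out", "arguments": {
  "increments": [
    [[-0.08,0.034,0,0,0,0.03],[-0.17,0.072,0,0,0,0.08],[-0.26,0.11,0,0,0,0.13],[-0.35,0.148,0,0,0,0.18],[-0.44,0.186,0.02,0,0,0.233]]
  ]
}}

```text
clock: 15.43
eef_pos: [481.5, -273.8, 238.2]
tcp_rot: [3.141, -0.001, -0.002]
contact_force: [1.0, -1.2, 1.2]
opening: 0.999
```

```bash
python3 plan.py 437 -310 140 0
```

```text
t 15.43 pos [ 481.5 -273.8  238.2] rpy [ 1.7995e+02 -8.0000e-02 -1.0000e-01] F [ 1.  -1.2  1.2] open 0.999
shift [-0.1114  0.0904  0.2455] turn [ 0.0009 -0.0014 -0.0016] dist 114
```

Call:
{"name": "carry_out", "arguments": {
  "increments": [
    [[-0.045,0.035,0.04,0,0,0],[-0.085,0.07,0.1,0,0,0],[-0.111,0.09,0.17,0,0,0],[-0.111,0.09,0.23,0,0,0],[-0.111,0.09,0.245,0,0,0]]
  ]
}}

```text
clock: 15.85
eef_pos: [435.3, -308.0, 135.9]
tcp_rot: [-3.138, 0.005, -0.001]
contact_force: [-1.1, 1.4, -0.8]
opening: 1.004
```

Call:
{"name": "carry_out", "arguments": {
  "increments": [
    [[0,0,0,0,0,0],[0,0,0,0,0,0]]
  ]
}}

```text
clock: 16.02
eef_pos: [438.6, -308.9, 140.0]
tcp_rot: [-3.141, 0.0, 0.001]
contact_force: [-0.2, -0.5, -0.0]
opening: 0.999
```

```bash
python3 plan.py 437 -310 68 0
```

```text
t 16.02 pos [ 438.6 -308.9  140. ] rpy [-1.7999e+02  0.0000e+00  3.0000e-02] F [-0.2 -0.5 -0. ] open 0.999
shift [-0.004   0.0028  0.1801] turn [-0.0001  0.      0.0005] dist 72
```

Call:
{"name": "carry_out", "arguments": {
  "increments": [
    [[-0.002,0.002,0.05,0,0,0],[-0.002,0.002,0.1,0,0,0],[-0.002,0.002,0.15,0,0,0],[-0.002,0.002,0.175,0,0,0],[-0.002,0.002,0.18,0,0,0]]
  ]
}}

```text
clock: 16.43
eef_pos: [437.5, -309.4, 67.2]
tcp_rot: [-3.141, 0.001, 0.001]
contact_force: [-0.6, 1.0, 0.1]
opening: 0.998
```

Call:
{"name": "carry_out", "arguments": {
  "increments": [
    [[0,0,0,0,0,0],[0,0,0,0,0,0],[0,0,0,0,0,0],[0,0,0,0,0,0],[0,0,0,0,0,0]]
  ],
  "hand": 1,
  "squeeze": 30
}}

```text
clock: 16.85
eef_pos: [438.3, -310.2, 69.1]
tcp_rot: [3.14, -0.002, 0.0]
contact_force: [0.9, 2.1, 7.8]
opening: 0.756
```

Call:
{"name": "carry_out", "arguments": {
  "increments": [
    [[0,0,-0.03,0,0,0],[0,0,-0.09,0,0,0],[0,0,-0.16,0,0,0],[0,0,-0.24,0,0,0],[0,0,-0.32,0,0,0]]
  ]
}}

```text
clock: 17.27
eef_pos: [436.9, -309.6, 197.9]
tcp_rot: [3.142, 0.0, 0.0]
contact_force: [0.5, -1.9, 0.4]
opening: 0.756
```

```bash
python3 plan.py 447.5 360 220 0
```

```text
t 17.27 pos [ 436.9 -309.6  197.9] rpy [1.8e+02 1.0e-02 1.0e-02] F [ 0.5 -1.9  0.4] open 0.756
shift [ 0.0268 -1.6739 -0.0553] turn [0.     0.0002 0.0002] dist 670
```

Call:
{"name": "carry_out", "arguments": {
  "increments": [
    [[0,-0.04,0,0,0,0],[0,-0.11,-0.01,0,0,0],[0,-0.19,-0.02,0,0,0],[0,-0.28,-0.03,0,0,0],[0.005,-0.37,-0.03,0,0,0]]
  ]
}}

```text
clock: 17.68
eef_pos: [438.9, -160.5, 209.0]
tcp_rot: [3.141, -0.001, -0.001]
contact_force: [1.1, 0.1, -0.3]
opening: 0.751
```

Call:
{"name": "carry_out", "arguments": {
  "increments": [
    [[0,-0.09,0,0,0,0],[0,-0.18,0,0,0,0],[0,-0.27,0,0,0,0],[0,-0.36,0,0,0,0],[0.01,-0.45,0,0,0,0]]
  ]
}}

```text
clock: 18.1
eef_pos: [442.1, 20.0, 208.3]
tcp_rot: [3.142, -0.0, 0.0]
contact_force: [-0.1, -1.0, -1.2]
opening: 0.751
```

Call:
{"name": "carry_out", "arguments": {
  "increments": [
    [[0,-0.09,0,0,0,0],[0,-0.18,0,0,0,0],[0,-0.27,0,0,0,0],[0,-0.36,0,0,0,0],[0.01,-0.45,0,0,0,0]]
  ]
}}

```text
clock: 18.52
eef_pos: [446.0, 200.0, 208.3]
tcp_rot: [-3.142, -0.0, 0.001]
contact_force: [0.3, 0.7, -1.0]
opening: 0.754
```

```bash
python3 plan.py 447.5 360 150 0
```

```text
t 18.52 pos [446.  200.  208.3] rpy [-1.8e+02 -1.0e-02  3.0e-02] F [ 0.3  0.7 -1. ] open 0.754
shift [ 0.0039 -0.4     0.1459] turn [-0.     -0.0002  0.0005] dist 170
```

Call:
{"name": "carry_out", "arguments": {
  "increments": [
    [[0.001,-0.09,0,0,0,0],[0.002,-0.18,0,0,0,0],[0.003,-0.27,0,0,0,0],[0.004,-0.35,0.01,0,0,0],[0.004,-0.4,0.03,0,0,0]]
  ]
}}

```text
clock: 18.93
eef_pos: [448.9, 361.8, 197.2]
tcp_rot: [-3.139, -0.002, 0.002]
contact_force: [0.1, 0.1, -0.1]
opening: 0.758
```

Call:
{"name": "carry_out", "arguments": {
  "increments": [
    [[0,0,0.03,0,0,0],[0,0,0.08,0,0,0],[0,0,0.13,0,0,0],[0,0,0.17,0,0,0],[0,0,0.18,0,0,0]]
  ]
}}

```text
clock: 19.35
eef_pos: [447.1, 356.6, 121.4]
tcp_rot: [3.139, 0.003, 0.0]
contact_force: [-0.9, -0.4, -1.5]
opening: 0.752
```

```bash
python3 - <<'E'
from m import *
for c in ['top','side']:
    f=optics.grab_frame(c); cv2.imwrite(f'pics/g7{c}.png',cv2.resize(f['img'][80:330,100:400,::-1],None,fx=2,fy=2))
    print(c,[(np.round(d['point'],1).tolist(),round(d['confidence'],2)) for d in nets.tip_of('straight_pot_mid',c)][:2])
E
python3 plan.py 447.5 360 73 0
```

```text
top [([447.7, 355.7, 90.3], 0.69)]
side [([451.0, 358.8, 93.2], 0.78), ([649.8, 80.4, 126.7], 0.71)]
t 19.55 pos [449.2 358.3 124.7] rpy [-1.7997e+02 -5.0000e-02  0.0000e+00] F [-0.6  0.4  0.3] open 0.755
shift [-0.0043 -0.0042  0.1292] turn [-0.0006 -0.0008  0.    ] dist 52
```

View pics/g7side.png

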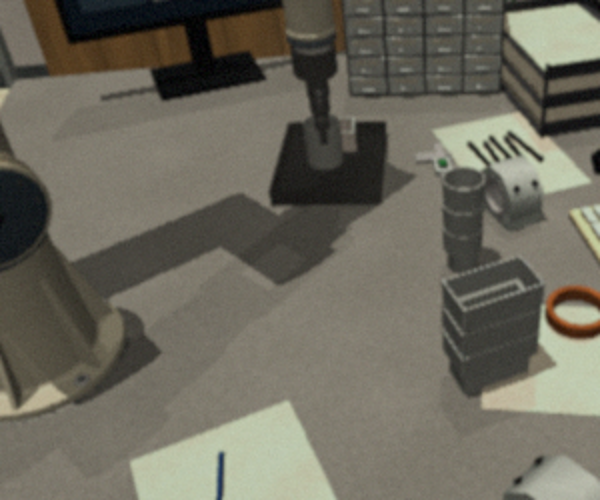

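The side view shows the held straight pot (323,148 in the crop) over the free half of the tray, clear of the walls and tub. Lowering.

Call:
{"name": "carry_out", "arguments": {
  "increments": [
    [[-0.003,-0.003,0.04,0,0,0],[-0.003,-0.003,0.075,0,0,0],[-0.003,-0.003,0.1,0,0,0],[-0.003,-0.003,0.115,0,0,0],[-0.003,-0.003,0.117,0,0,0]]
  ]
}}

```text
clock: 19.97
eef_pos: [447.4, 359.2, 76.5]
tcp_rot: [3.141, 0.001, 0.0]
contact_force: [-0.2, 0.1, 0.3]
opening: 0.755
```

Call:
{"name": "carry_out", "arguments": {
  "increments": [
    [[0,0,0.004,0,0,0],[0,0,0.006,0,0,0],[0,0,0.008,0,0,0],[0,0,0.008,0,0,0]]
  ]
}}

```text
clock: 20.3
eef_pos: [447.8, 359.6, 74.1]
tcp_rot: [-3.141, -0.001, 0.0]
contact_force: [-0.7, 0.6, -0.3]
opening: 0.752
```

Call:
{"name": "carry_out", "arguments": {
  "increments": [
    [[0,0,0.002,0,0,0],[0,0,0.003,0,0,0],[0,0,0.003,0,0,0]]
  ]
}}

```text
clock: 20.55
eef_pos: [447.9, 359.7, 73.2]
tcp_rot: [-3.141, -0.001, 0.0]
contact_force: [-1.0, -0.9, 4.9]
opening: 0.752
```

Call:
{"name": "carry_out", "arguments": {
  "increments": [
    [[0,0,0.002,0,0,0],[0,0,0.003,0,0,0],[0,0,0.003,0,0,0]]
  ]
}}

```text
clock: 20.8
eef_pos: [447.9, 359.7, 73.1]
tcp_rot: [-3.141, -0.001, 0.0]
contact_force: [-4.1, -3.2, 18.5]
opening: 0.759
```

The pot is on the floor. I'll unload, release and retreat.

Call:
{"name": "carry_out", "arguments": {
  "increments": [
    [[0,0,-0.003,0,0,0],[0,0,-0.003,0,0,0]]
  ]
}}

```text
clock: 20.97
eef_pos: [447.9, 359.7, 73.2]
tcp_rot: [-3.141, -0.001, 0.0]
contact_force: [-1.1, 0.8, 9.1]
opening: 0.755
```

Call:
{"name": "carry_out", "arguments": {
  "increments": [
    [[0,0,0,0,0,0],[0,0,0,0,0,0],[0,0,0,0,0,0],[0,0,0,0,0,0],[0,0,0,0,0,0]]
  ],
  "hand": 0
}}

```text
clock: 21.38
eef_pos: [447.5, 359.4, 72.3]
tcp_rot: [3.141, 0.0, 0.0]
contact_force: [-0.3, -0.3, 0.0]
opening: 0.999
```

Call:
{"name": "carry_out", "arguments": {
  "increments": [
    [[0,0,-0.02,0,0,0],[0,0,-0.08,0,0,0],[0,0,-0.16,0,0,0],[0,0,-0.25,0,0,0],[0,0,-0.34,0,0,0]]
  ]
}}

```text
clock: 21.8
eef_pos: [447.2, 359.1, 210.2]
tcp_rot: [3.141, 0.001, 0.0]
contact_force: [0.3, 0.4, 1.3]
opening: 0.994
```

Call:
{"name": "carry_out", "arguments": {
  "increments": [
    [[0,0.09,0,0,0,0],[0,0.18,0,0,0,0],[0,0.27,0,0,0,0],[0,0.36,-0.02,0,0,0],[0,0.44,-0.04,0,0,0]]
  ]
}}

```text
clock: 22.22
eef_pos: [446.8, 181.5, 224.9]
tcp_rot: [3.141, 0.001, 0.001]
contact_force: [0.4, -0.0, 0.5]
opening: 0.997
```

Call:
{"name": "carry_out", "arguments": {
  "increments": [
    [[0,0.09,0,0,0,0],[0,0.18,0,0,0,0],[0,0.27,0,0,0,0],[0,0.36,0,0,0,0],[0,0.44,0,0,0,0]]
  ]
}}

```text
clock: 22.63
eef_pos: [447.3, 5.5, 225.2]
tcp_rot: [3.141, -0.001, 0.0]
contact_force: [0.8, -0.4, -0.7]
opening: 1.001
```

Call:
{"name": "carry_out", "arguments": {
  "increments": [
    [[-0.03,0.09,0,0,0,0],[-0.06,0.18,0,0,0,0],[-0.09,0.27,0,0,0,0],[-0.12,0.35,0,0,0,0],[-0.12,0.37,0,0,0,0]]
  ]
}}

```text
clock: 23.05
eef_pos: [397.7, -143.8, 225.0]
tcp_rot: [3.14, 0.0, -0.002]
contact_force: [-0.1, -0.1, 0.4]
opening: 1.004
```

```bash
python3 - <<'E'
from m import *
Ws={}
for c in ['top','side']:
    f=optics.grab_frame(c); Ws[c]=cloud(f); cv2.imwrite(f'pics/g8{c}.png',f['img'][:,:,::-1])
    for n in ['tray','square_tub_mid','housing_a_mid','housing_b_mid','mug_mid','tape','caliper']:
        print(c,n,[(np.round(d['point'],0).tolist(),round(d['confidence'],2)) for d in nets.tip_of(n,c)][:1])
for n,c,z,q in [('rt',(645,79),168,0),('sp',(447.5,360),84,0),('ot',(634,-158),168,1)]:
    for k,W in Ws.items():
        P,=rim([W],np.array(c),z,72 if q else 50)
        print(n,k,len(P),np.percentile(P[:,2],[50,95]).round(1),rect(P) if q else circ(P,32).round(1))
for k,W in Ws.items():
    P,=rim([W],np.array((645,79)),20,45,15); print('rbase',k,len(P),circ(P,24.5).round(1) if len(P)>9 else '')
    P,=rim([W],np.array((466,493)),45,60,5); print('tub',k,rect(P))
E
```

```text
top tray [([463.0, 416.0, -2.0], 0.77)]
top square_tub_mid [([467.0, 492.0, 30.0], 0.66)]
top housing_a_mid [([653.0, -416.0, 47.0], 0.84)]
top housing_b_mid [([761.0, 209.0, 53.0], 0.79)]
top mug_mid [([521.0, -474.0, 47.0], 0.91)]
top tape [([790.0, -75.0, -1.0], 0.6)]
top caliper [([663.0, 339.0, 2.0], 0.77)]
side tray [([461.0, 414.0, -2.0], 0.7)]
side square_tub_mid [([472.0, 492.0, 26.0], 0.71)]
side housing_a_mid [([654.0, -420.0, 49.0], 0.88)]
side housing_b_mid [([760.0, 208.0, 48.0], 0.72)]
side mug_mid [([528.0, -470.0, 48.0], 0.92)]
side tape [([633.0, -157.0, 83.0], 0.31)]
side caliper [([668.0, 339.0, 1.0], 0.7)]
rt top 86 [167.  169.9] [644.5  80.9]
rt side 129 [164.8 168.7] [646.2  79.5]
sp top 97 [83.  87.1] [445.4 359.3]
sp side 57 [80.4 85.3] [444.9 357.7]
ot top 167 [167.2 170.9] (array([ 633.5, -157.5]), array([115.3,  64. ]), 14.7)
ot side 348 [164.8 168.8] (array([ 634.9, -159.3]), array([116.5,  67.9]), 14.9)
rbase top 6 
tub top (array([468.4, 492.6]), array([84.5, 63.5]), -4.6)
rbase side 89 [645.6  79.5]
tub side (array([474.6, 489.6]), array([72.1, 68.3]), -2.3)
```

View pics/g8top.png

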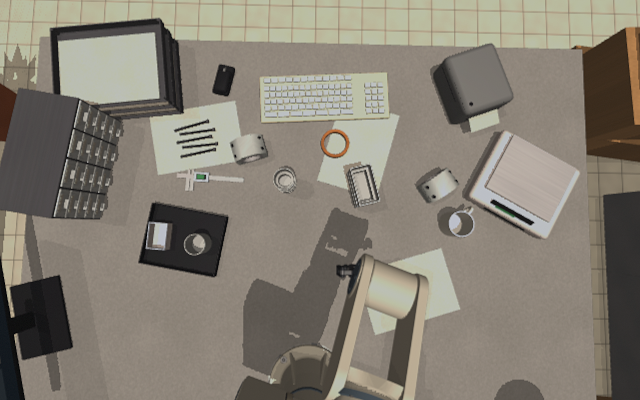

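View pics/g8side.png

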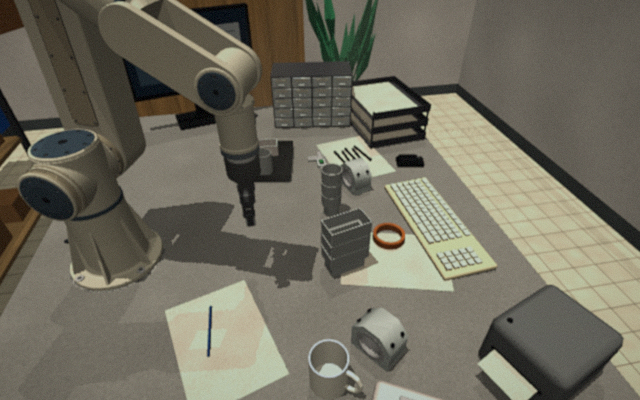

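Both pictures show the end state. In the top view the round stack is at (285,180), the oblong stack at (364,185), and the straight pot stands in the tray at (196,243). The bystanders are where they were and the arm is clear.

```bash
python3 -c "
from rig import r; print(r.sign_off())"
```

```text
the job is handed in; nothing more can be done
None
```

I nested the loose round pot in the round stack, then the loose oblong pot in the oblong stack. Last, I stood the straight-sided pot in the free part of the odds tray. Each was lowered until the wrist felt contact (7 to 19 N) and then released. The job was handed in at about 24 s.

**Last checks:**
- **Stacks:** both stack rims measure 168 mm, as a fully home pot should, and the oblong rim is level end to end. Both stacks are within about 2 mm of where they stood at the start.
- **Straight pot:** its rim is at 84 mm and its centre is about 3 mm from the centre of the free area.
- **Everything else:** the tub, housings, mug and caliper read the same as before, within measurement noise.

**Disagreements:**
- **Tape:** the network missed the tape in the final side view, giving a low-confidence point on the oblong stack. The picture and the top camera show the tape unmoved.
- **Tub:** the final side-view fit of the tub was 6 mm off in x because the arm partly hid it. The top view put it exactly where it was.

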